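# Clamp the silencer in its cradle: cam lock off, follower slide up, cam lock on

## Robot

A 6-joint arm with a two-finger parallel gripper is mounted at the origin on the work surface. World frame = base frame: x ahead of the robot, y to its left, z up, the work surface at z = 0. Lengths are in mm, angles in degrees, forces in N, time in s.
With the tool pointing down it reaches from about 300 to 850 mm from the base axis. Payload 4.2 kg.
Tool frame: the origin (TCP) lies on the centre line of the jaws, within the pads' length; the fingertips stand 14 mm ahead of it and the grasp point (between the pads) lies 5 mm behind it (env.finger_overhang is the z of the fingertips in the tool frame, in mm); z points along the fingers, y is the line along which they close (so a half turn about z gives the same grasp; the last joint's range is limited). The gripper opens to 91 mm and grips with 3 to 60 N. Pads are 32 mm wide; open, the fingers measure 118 mm over their backs; the gripper's body (76 mm by 178 mm) begins 60 mm behind the grasp point.
Start: joints at [-70.359, 18.312, 89.639, -0, 72.044, -1.146], TCP at [204.067, -537.586, 227.976] pointing down, gripper open.
Joint ranges: [-177.97, 177.97], [-48.28, 115.42], [12.27, 149.76], [-77.06, 257.06], [2.81, 150.46], [-146.56, 146.56]. Speed limits (degrees/s): [147.25, 147.25, 180, 180, 180, 180].

## Interface

Orientations are given as [roll, pitch, yaw] about the fixed x, y, z axes, in that order (R = Rz(yaw) Ry(pitch) Rx(roll)).
In Python, from workcell import sensors, viewer, env gives the robot as it stands. The module is installed in compiled form; this text tells all that it offers.
- The arm moves only by the tool step_arm, never from a script. Its argument "plan" is one flat list of numbers, 6 for each row, row after row: the shift along the tool's x, y, z in cm, then the turn, a rotation vector about the tool's x, y, z in rad. In form: [x, y, z, wx, wy, wz, x, y, z, wx, wy, wz, ...]. A call has 1 to 5 rows; each row shifts and turns the commanded pose from where the row before left it, along the tool's axes as they then stand; what a row does not reach is not made up. A row lasts 1/12 s, in which the tool goes at most 41.7 mm and 7.16 degrees, less where a joint would pass 70% of its speed; a pose out of reach is approached as far as the arm can. A call is refused whole if a number of a shift passes 4.17 or a number of a turn 0.125, either way. A call with a gripper value outside its range is refused whole. "hand" is the finger opening in cm, from 0 to 9.12, set as the call begins (left out, the last holds). The fingers move at their own pace and stop on an object; "newtons" is the grip in N (left out, the last holds). Time passes only in rows, so rows that do not move let the fingers close. It gives the time, the measured TCP pose, the force, the opening and the grip force at its end, in the units of the state.
- sensors.state(): the state, without advancing time (a new reading comes with each control period).
- viewer.grab_frame(name): name is "scene" or "top" or "wrist"; returns a dict with "img" (400x640x3 uint8, red, green, blue), "fx", "fy", "cx", "cy" (pixels), "position" and "attitude" of the camera in the world. Camera axes: x right, y down, z forward; pixel columns grow to the right and rows downward; lengths in mm; the calibration is good to about 2 mm. The wrist camera is an equidistant fisheye: a pixel r from the principal point sees the ray r / f radians off the axis. A picture is of the moment at which its call begins. There is no depth.
- env.job_done(): hands the job in; it is judged then, once.
Trained networks look in a picture, given as the dict that the camera call returned (one of the last four; its "shot" number tells which), for a name from the list of things; names that differ only in an ending like _2 or _b are one class to them, and where a whole thing is asked for, a point or a joint stands for the part that bears it (a point fixed in the world has none). Each returns a list of dicts, best first, with "score" (0 to 1); they miss things now and then, are a little off and sometimes report something else, mostly with a low value. They report only what shows in the picture. A call takes as long as a camera call. They do not tell look-alikes from the thing itself.
- viewer.boxes_of(name, picture): "location" ([column, row] in pixels, amid what is visible of it).
- viewer.pinpoint(name, picture): "location" ([column, row] in pixels: a listed point, or the origin of a listed thing).
The state is a dict: "time_s": time; "qpos": joint angles; "qvel": joint speeds; "effort": joint torques, N m; "ee_pos": TCP position; "ee_rot": TCP orientation; "force": force on the tool from outside, world axes, zero at the start; "torque": the same for the moment, N m; "gripper_width": finger opening in mm; "gripper_force": force on a finger pad.
Only numpy, scipy, OpenCV 4.12 (cv2) and the standard library are available. Lean on these libraries where they do the work, as an engineer would, in place of code of your own. Each camera call takes 0.05 s, during which the arm holds its last target. There are 200 camera calls.

## Task

Clamp the exhaust silencer in its bench cradle: swing the cam lock's lever all the way round to its release stop so that the cam's low side faces the follower slide, then push the slide forward until its pad has carried the silencer up against the end stop and it will go no farther, and swing the lever all the way back to lock the slide there. Only push with the fingertips: grip nothing, pick nothing up, leave the silencer lying in its saddles and the other things on the bench where they are, and finish clear of everything.

Things in the scene. Friction and masses are not known exactly. Their poses are not given: they have to be found in the camera images.
- cradle: Fixed bench cradle, aluminium plate 355 x 200 x 12 mm on the bench. Origin on the bench under the slide's rail; +x is forward (the way the slide is pushed, roughly away from the robot), +y left, z up. In mm in this frame: plate x -130 to 225, y -100 to 100; rail 36 wide along y 0, top z 22; wooden V saddles at x 100 and 165, each 20 long, 84 wide.
- end_stop (a point): Middle of the rear face of the end stop, which the silencer's shoulder meets, at cradle x 195, y 0, z 56 mm. The stop is an upright plate 90 mm wide, 12 thick, top at z 96, with a 34 mm wide slot, open upwards, for the silencer's neck.
- slide (a joint): Travel of the follower slide along the cradle's +x, m; starts at 0 to 0.02. At about 0.072 the silencer is nipped between pad and end stop and it goes no farther. Released, it needs about 2 N and stays where left; carrying the silencer adds 2 to 5 N. With the cam locked, friction holds it (about 50 N): do not force it. Carriage 60 mm wide, 96 long from push plate to pad, top at z 46 mm.
- slide_back (a point): Point in mid-width on the rear face of the slide's upright push plate (50 mm wide, 8 thick, z 22 to 78 mm), 55 mm above the bench. Push here along the cradle's +x. Cradle frame: x = -103 mm + slide travel, y = 0. The space behind it is free.
- pad_face (a point): Centre of the front face of the slide's rubber pad (40 mm diameter), 56 mm above the bench, 96 mm ahead of slide_back. It is carried by an upright jaw 64 mm wide, 12 thick, top at z 90 mm.
- cam_lever (a joint): Angle of cam plate and lever, rad, growing clockwise from above. 0: locked, the cam's nose (high point) presses a brass shoe on the slide's side. 1.745: released, at its stop, the low round side faces the slide. Starts at 0 to 0.12; stays where left. Takes 0.3 N m, rising to 0.6 over the last 0.3 rad into lock. In the cradle frame the lever points at -0.698 - joint rad from +x.
- cam_axis (a point): Vertical turning axis of cam and lever at cradle (-5, -67) mm, 50 mm above the bench. Hub of 16 mm radius, top at z 65 mm. Dowels of 8 mm diameter, top z 54 mm, at cradle (32, -83) and (-42, -83) mm are the lever's stops. The lever points forward-right when locked, straight right half way, backward-right when released.
- lever_mid (a point): On the centreline of the lever bar, 65 mm from the turning axis, 50 mm above the bench; turns with it, x outward along the bar. Bar 14 mm wide, z 42 to 58 mm, from the hub to a black ball knob (28 mm diameter, centre 95 mm from the axis, z 50). Both sides are free for fingers reaching down to z 30 mm; push it sideways, from its front side to release, from its rear side to lock.
- silencer: Loose aluminium silencer, 0.25 to 0.5 kg, lying in the saddles along the cradle's x, axis 56 mm above the bench: canister 64 mm diameter, 130 long, neck 28 mm diameter, 45 long. Origin on its axis at the shoulder (canister's front face); x points along the neck. Its shoulder starts 6 to 20 mm short of the end stop; the canister's rear face is 130 mm behind the shoulder.
- wrench: Loose steel wrench, 140 mm long, lying on the left of the cradle's base plate. Leave alone.
- spacer: Loose aluminium spacer tube, 24 mm diameter, 40 mm high, standing on the left front of the base plate. Leave alone.
- coupling: Loose black rubber ring, 52 mm diameter, 32 mm high, on the bench to the right of the cradle. Leave alone.
- elbow: Loose copper pipe elbow, about 50 mm each way, 28 mm high, on the bench to the right of the cradle, outside the lever's swing. Leave alone.
- carburettor: Loose small carburettor, about 70 x 35 mm, 50 mm high, on the bench to the left of the cradle. Leave alone.
- grease_jar: Loose closed jar, 68 mm diameter, 75 mm high, on the left of the bench. Leave alone.
- tape_roll: Roll of masking tape, 96 mm diameter, 25 mm high, lying on the right of the bench. Leave alone.
- paint_block: Paint-stained wooden block 130 x 100 x 60 mm on the right of the bench. Leave alone.
There are look-alikes about, which are no part of the job. Of the things like the silencer, leave any that is blue; of the rest the larger one is meant.

How it is judged:
By the outcome, as a careful person would: the job done as asked, in the order asked, and still so for the second after the job is handed in, with the robot touching nothing.
It also fails if it takes over 51 s, if anything falls off the work surface, if the arm or the gripper's body presses on something with over 40 N, if the wrist force passes 120 N, or if a joint passes its speed limit or range.

## Working session

There is one attempt and no reset: what is moved stays moved. The work goes in short steps, Python scripts to look and compute and a tool call to move; the robot and the scene stay as the last step left them, time stands still between calls to the robot, and variables do not carry over. Pictures are saved under pics/ and viewed, at most 10 in all, crops included, and the job is handed in when it is done.

Besides the shell and the picture viewer there is one more tool, called as a command line: name --argument value ..., lists and objects as JSON in quotes. step_arm: Moves the arm, as the interface text tells. Its arguments: {"type":"object","properties":{"plan":{"type":"array","items":{"type":"number"}},"hand":{"type":"number"},"newtons":{"type":"number"}},"required":["plan"]}

```bash
mkdir -p pics
cat > h.py <<'E'
import numpy as np, cv2, json
from scipy.spatial.transform import Rotation as R
from workcell import sensors, viewer, env
def rot(a):
    a=np.array(a,float)
    return a if a.shape==(3,3) else (R.from_quat(a).as_matrix() if a.size==4 else R.from_euler('xyz',a,degrees=True).as_matrix())
def ray(p,uv,fish=False):
    x=(uv[0]-p['cx'])/p['fx'];y=(uv[1]-p['cy'])/p['fy']
    if fish:
        r=np.hypot(x,y); d=np.array([x/r*np.sin(r),y/r*np.sin(r),np.cos(r)])
    else: d=np.array([x,y,1.])
    return rot(p['attitude'])@d
def at_z(p,uv,z,fish=False):
    d=ray(p,uv,fish);o=np.array(p['position'],float)
    return o+d*(z-o[2])/d[2]
def proj(p,X):
    c=rot(p['attitude']).T@(np.array(X,float)-p['position']);return p['fx']*c[0]/c[2]+p['cx'],p['fy']*c[1]/c[2]+p['cy']
def grab(n,f):
    p=viewer.grab_frame(n);cv2.imwrite('pics/'+f,p['img'][:,:,::-1]);return p
E
python3 - <<'E'
from h import *
np.set_printoptions(precision=1,suppress=True)
Z=dict(end_stop=56,slide_back=55,pad_face=56,cam_axis=50,lever_mid=50,silencer=56,cradle=0,coupling=16,elbow=14)
for n in('top','scene'):
    p=grab(n,n+'0.png');print(n,p['position'],p['attitude'],p['fx'],p['cx'],p['cy'])
    for k,z in Z.items():
        for d in viewer.pinpoint(k,p)[:3]: print(k,np.array(d['location']),round(d['score'],2),at_z(p,d['location'],z))
s=sensors.state();print(s)
E
```

```text
top [ 456.7  -14.2 1517. ] [-175.    -0.2  -89.2] 403.8960971720489 316.7667683945713 197.35596888423294
end_stop [260.6 147.4] 0.94 [766.3 192.   56. ]
end_stop [255.6 153.4] 0.7 [743.7 209.7  56. ]
end_stop [273.8 198.9] 0.27 [577.4 139.1  56. ]
slide_back [284.4 223.8] 0.7 [487.8  98.7  55. ]
pad_face [275.1 202.9] 0.85 [562.9 134.   56. ]
cam_axis [289.7 195. ] 0.67 [593.   82.1  50. ]
lever_mid [299.1 180.5] 0.67 [646.8  48.8  50. ]
lever_mid [324.9 158. ] 0.3 [731.6 -44.6  50. ]
silencer [345.8 237.3] 0.69 [ 442.5 -123.4   56. ]
silencer [257.8 152.6] 0.62 [746.8 201.8  56. ]
silencer [188.  151.4] 0.56 [747.3 457.5  56. ]
cradle [277.7 198. ] 0.85 [585.6 130.3   0. ]
coupling [320.3 157. ] 0.66 [741.5 -27.9  16. ]
elbow [342.2 183.3] 0.64 [ 643.3 -111.4   14. ]
scene [1283.6  409.8  974.1] [-137.3   -0.1  121.9] 385.3288946630467 324.5500433482365 204.89001923727685
end_stop [362.8 284.4] 0.73 [758.1 207.5  56. ]
end_stop [361.2 281. ] 0.22 [751.  198.8  56. ]
slide_back [375.5 211.5] 0.56 [500.3 116.2  55. ]
slide_back [369.5 227.3] 0.54 [568.6 130.   55. ]
pad_face [371.7 22
[... 297 characters left out ...]
.86 [754.7 208.8  56. ]
silencer [326.  180.2] 0.66 [462.  -93.7  56. ]
silencer [454.9 339.7] 0.64 [775.6 472.3  56. ]
cradle [369.7 240. ] 0.8 [571.9 137.8   0. ]
cradle [389.9 245.1] 0.62 [556.2 200.9  -0. ]
coupling [288.6 256. ] 0.58 [767.1 -37.2  16. ]
elbow [291.7 221. ] 0.63 [ 647.6 -110.2   14. ]
{'time_s': 1.0, 'qpos': array([-70.4,  18.3,  89.6,   0. ,  72. ,  -1.1]), 'qvel': array([ 0.,  0., -0., -0., -0., -0.]), 'effort': array([ -0. , -41.2, -23.2,   0.1,   0. ,   0. ]), 'ee_pos': array([ 204.1, -537.6,  228. ]), 'ee_rot': array([180. ,  -0. ,  20.8]), 'force': array([ 0.1, -0.5, -1. ]), 'torque': array([ 0.,  0., -0.]), 'gripper_force': 0.0, 'gripper_width': 91.02387585450828}
```

Run:
```python
import cv2,numpy as np
a=cv2.imread('pics/top0.png');b=cv2.imread('pics/scene0.png')
A=cv2.resize(a[110:270,170:370],None,fx=4,fy=3.75*4/3.75,interpolation=2)[:600]
cv2.imwrite('pics/topc.png',cv2.resize(a[110:260,170:370],(800,600),interpolation=2))
cv2.imwrite('pics/scc.png',cv2.resize(b[165:345,260:500],(800,600),interpolation=2))
```

```text
(no output)
```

View pics/topc.png

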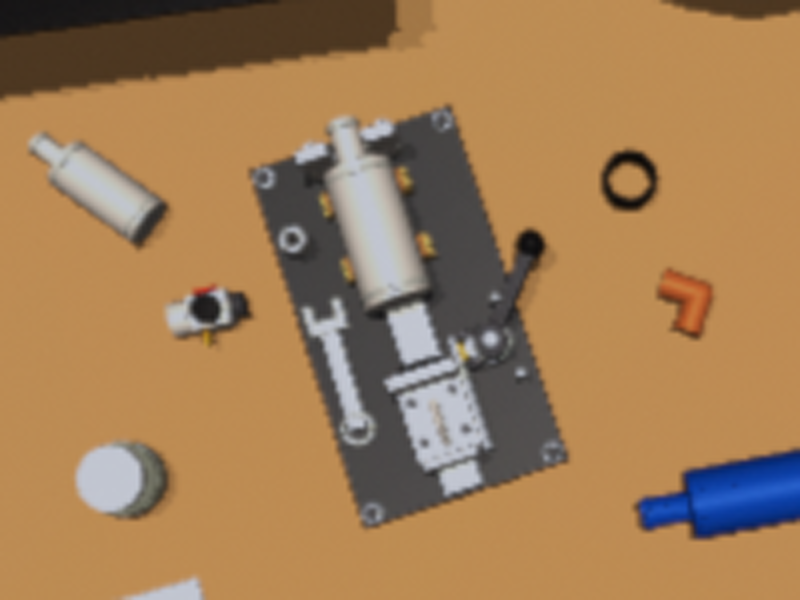

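View pics/scc.png

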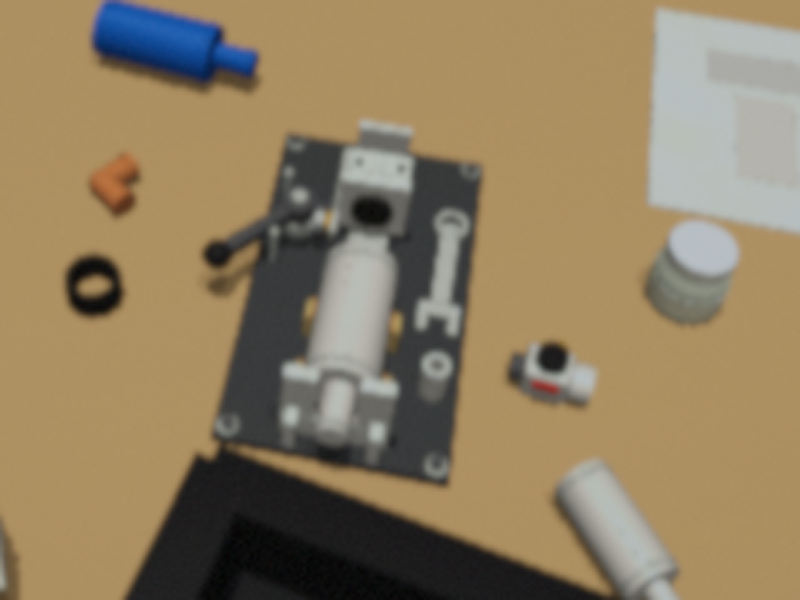

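Run:
```python
from h import *
from scipy.optimize import least_squares
np.set_printoptions(precision=1,suppress=True)
C=[(225,100),(225,-100),(-130,-100),(-130,100)]
t=np.array([(250,170),(450,106),(568,460),(366,527)])/4+[170,110]
s=np.array([(447,485),(215,437),(288,135),(482,165)])*.3+[260,165]
pt=grab('top','t1.png');ps=grab('scene','s1.png')
W=lambda v,x,y:np.array([v[0]+np.cos(v[2])*x-np.sin(v[2])*y,v[1]+np.sin(v[2])*x+np.cos(v[2])*y])
for pp,uv in((pt,t),(ps,s)):
    P=np.array([at_z(pp,u,12)[:2] for u in uv])
    r=least_squares(lambda v:np.concatenate([W(v,*c)-q for c,q in zip(C,P)]),[585,130,.32])
    print(r.x,np.degrees(r.x[2]),r.fun)
P=np.array([ (at_z(pt,a,12)[:2]+at_z(ps,b,12)[:2])/2 for a,b in zip(t,s)])
v=least_squares(lambda v:np.concatenate([W(v,*c)-q for c,q in zip(C,P)]),[585,130,.32]).x
print(v,np.degrees(v[2]))
json.dump(list(v),open('v.json','w'))
inv=lambda X:np.array([[np.cos(v[2]),np.sin(v[2])],[-np.sin(v[2]),np.cos(v[2])]])@(X[:2]-v[:2])
# landmarks in cradle frame: knob, plate/jaw tops, hub
for n,pp,u,z in(('knob',pt,(170+530/4,110+245/4),50),('knob',ps,(260+218*.3,165+253*.3),50),('hub',pt,(170+491/4,110+338/4),65),('hub',ps,(260+300*.3,165+196*.3),65),('jawtop',pt,(170+425/4,110+375/4),90),('elbow',pt,(342.2,183.3),14),('coup',pt,(170+629/4,110+180/4),32)):
    c=inv(at_z(pp,u,z));print(n,c,'ang',-np.arctan2(c[1]+67,c[0]+5)-.698)
for k,z in dict(slide_back=55,pad_face=56,lever_mid=50,cam_axis=50,silencer=56,end_stop=56).items():
    for pp in(pt,ps):
        for d in viewer.pinpoint(k,pp)[:2]:print(k,inv(at_z(pp,d['location'],z)),round(d['score'],2))
```

```text
[575.2 135.5   0.3] 19.362480340267037 [-0.1  0.7  1.9 -0.7 -0.1 -1.3 -1.7  1.3]
[579.7 141.5   0.3] 19.507003593593854 [-1.1  2.9  2.7 -2.4 -1.  -2.4 -0.6  1.9]
[577.5 138.5   0.3] 19.434631092918092
knob [  64.  -130.3] ang 0.04418983183065728
knob [  65.9 -127.3] ang 0.006746964863341476
hub [ -7.5 -69.9] ang 1.592672847872898
hub [ -3.6 -65.2] ang -1.6105946410975434
jawtop [-22.9  -4.8] ang -2.548273566896947
elbow [ -21.  -257.6] ang 0.9565983058433873
coup [  95.5 -237.3] ang 0.33993417979264096
slide_back [-105.5   -7. ] 0.82
slide_back [-90.3  -1.5] 0.88
pad_face [108.3 159.6] 0.71
pad_face [-3.5 -2.1] 0.63
pad_face [-11.1  -0.2] 0.62
lever_mid [-27.8 273.5] 0.58
lever_mid [  85.6 -225.1] 0.49
lever_mid [  45.3 -115.3] 0.75
cam_axis [ -4.2 -53. ] 0.81
cam_axis [ -4.2 -75.6] 0.89
cam_axis [189.   2.] 0.23
silencer [273.7 254.7] 0.85
silencer [-211.2 -200.5] 0.72
silencer [293.6 255.4] 0.84
silencer [ 144.8 -220.2] 0.73
end_stop [194.6 -10.4] 0.77
end_stop [188.   -0.2] 0.61
```

```bash
cat > plan.py <<'E'
from h import *
v=json.load(open('v.json')); Y0=np.degrees(v[2])
def cw(x,y): c,s=np.cos(v[2]),np.sin(v[2]); return np.array([v[0]+c*x-s*y,v[1]+s*x+c*y])
def lev(joint,off,r=65):
    "cradle xy, yaw of a finger off mm on the ccw(front) side of the lever; tool +x = ccw tangent"
    a=-.698-joint; return [-5+r*np.cos(a)-off*np.sin(a), -67+r*np.sin(a)+off*np.cos(a), np.degrees(a)+90]
def plan(wps):
    "wps: (cx,cy,z,cradle yaw,rows), printed as move rows from the measured pose"
    s=sensors.state(); p=np.array(s['ee_pos']); y=s['ee_rot'][2]; out=[]
    for x,yy,z,ya,n in wps:
        q=np.append(cw(x,yy),z); d=(q-p)/n; dy=((ya+Y0-y+180)%360-180)/n
        for i in range(n):
            c,sn=np.cos(np.radians(y)),np.sin(np.radians(y))
            out.append([round(a,2) for a in(.1*(c*d[0]+sn*d[1]),.1*(sn*d[0]-c*d[1]),-.1*d[2])]+[0,0,round(-np.radians(dy),3)])
            p=p+d; y+=dy
    for i in range(0,len(out),5): print(str(sum(out[i:i+5],[])).replace('.0,',',').replace(' ',''))
E
python3 - <<'E'
from plan import *
a=lev(.03,33);print(a,Y0,cw(*a[:2]))
s=sensors.state()
c,sn=np.cos(-v[2]),np.sin(-v[2])
d=np.array(s['ee_pos'][:2])-v[:2]; 
y=s['ee_rot'][2]-Y0
plan([(a[0],a[1],200,y,24),(a[0],a[1],190,a[2],11)])
E
```

```text
[np.float64(65.48040473850538), np.float64(-85.61484751203909), np.float64(48.28867251447607)] 19.434631092918092 [667.69280288  79.56184959]
[np.float64(2.72),np.float64(-1.72),np.float64(0.12),0,0,np.float64(-0.0),np.float64(2.72),np.float64(-1.72),np.float64(0.12),0,0,np.float64(-0.0),np.float64(2.72),np.float64(-1.72),np.float64(0.12),0,0,np.float64(-0.0),np.float64(2.72),np.float64(-1.72),np.float64(0.12),0,0,np.float64(-0.0),np.float64(2.72),np.float64(-1.72),np.float64(0.12),0,0,np.float64(-0.0)]
[np.float64(2.72),np.float64(-1.72),np.float64(0.12),0,0,np.float64(-0.0),np.float64(2.72),np.float64(-1.72),np.float64(0.12),0,0,np.float64(-0.0),np.float64(2.72),np.float64(-1.72),np.float64(0.12),0,0,np.float64(-0.0),np.float64(2.72),np.float64(-1.72),np.float64(0.12),0,0,np.float64(-0.0),np.float64(2.72),np.float64(-1.72),np.float64(0.12),0,0,np.float64(-0.0)]
[np.float64(2.72),np.float64(-1.72),np.float64(0.12),0,0,np.float64(-0.0),np.float64(2.72),np.float64(-1.72),np.float64(0.12),0,0,np.float64(-0.0),np.float64(2.72),np.float64(-1.72),np.float64(0.12),0,0,np.float64(-0.0),np.f
[... 899 characters left out ...]
at64(0.0),np.float64(0.09),0,0,np.float64(-0.074),np.float64(0.0),np.float64(0.0),np.float64(0.09),0,0,np.float64(-0.074),np.float64(0.0),np.float64(0.0),np.float64(0.09),0,0,np.float64(-0.074),np.float64(0.0),np.float64(0.0),np.float64(0.09),0,0,np.float64(-0.074),np.float64(0.0),np.float64(0.0),np.float64(0.09),0,0,np.float64(-0.074)]
[np.float64(0.0),np.float64(0.0),np.float64(0.09),0,0,np.float64(-0.074),np.float64(0.0),np.float64(0.0),np.float64(0.09),0,0,np.float64(-0.074),np.float64(0.0),np.float64(0.0),np.float64(0.09),0,0,np.float64(-0.074),np.float64(0.0),np.float64(0.0),np.float64(0.09),0,0,np.float64(-0.074),np.float64(0.0),np.float64(0.0),np.float64(0.09),0,0,np.float64(-0.074)]
```

```bash
sed -i "s/\[round(a,2) for a/[float(round(a,2)) for a/; s/round(-np.radians(dy),3)/float(round(-np.radians(dy),3))/" plan.py
```

step_arm --plan '[2.7, -1.7, 0.1, 0, 0, 0, 2.7, -1.7, 0.1, 0, 0, 0, 2.7, -1.7, 0.1, 0, 0, 0, 2.7, -1.7, 0.1, 0, 0, 0, 2.7, -1.7, 0.1, 0, 0, 0]' --hand 0

```text
time_s: 2.12
ee_pos: [300.7, -409.0, 223.0]
ee_rot: [180.0, -0.0, 20.8]
force: [1.0, 1.0, -0.6]
gripper_width: 60.6
gripper_force: 0.0
```

step_arm --plan '[2.7, -1.7, 0.1, 0, 0, 0, 2.7, -1.7, 0.1, 0, 0, 0, 2.7, -1.7, 0.1, 0, 0, 0, 2.7, -1.7, 0.1, 0, 0, 0, 2.7, -1.7, 0.1, 0, 0, 0]'

```text
time_s: 2.53
ee_pos: [396.9, -281.5, 218.1]
ee_rot: [180.0, -0.0, 20.8]
force: [0.0, -0.8, 0.4]
gripper_width: 27.2
gripper_force: 0.0
```

step_arm --plan '[2.7, -1.7, 0.1, 0, 0, 0, 2.7, -1.7, 0.1, 0, 0, 0, 2.7, -1.7, 0.1, 0, 0, 0, 2.7, -1.7, 0.1, 0, 0, 0, 2.7, -1.7, 0.1, 0, 0, 0]'

```text
time_s: 2.95
ee_pos: [493.0, -154.0, 213.1]
ee_rot: [180.0, -0.0, 20.8]
force: [-0.1, -0.8, -0.4]
gripper_width: 0.6
gripper_force: 0.0
```

step_arm --plan '[2.7, -1.7, 0.1, 0, 0, 0, 2.7, -1.7, 0.1, 0, 0, 0, 2.7, -1.7, 0.1, 0, 0, 0, 2.7, -1.7, 0.1, 0, 0, 0, 2.7, -1.7, 0.1, 0, 0, 0]'

```text
time_s: 3.37
ee_pos: [589.0, -26.6, 207.9]
ee_rot: [180.0, -0.0, 20.8]
force: [0.3, -0.1, -0.4]
gripper_width: 0.2
gripper_force: 0.0
```

step_arm --plan '[2.7, -1.7, 0.1, 0, 0, 0, 2.7, -1.7, 0.1, 0, 0, 0, 2.7, -1.7, 0.1, 0, 0, 0, 2.7, -1.7, 0.1, 0, 0, 0, 0, 0, 0.1, 0, 0, -0.074]'

```text
time_s: 3.78
ee_pos: [668.1, 78.7, 202.0]
ee_rot: [-179.9, -0.2, 25.3]
force: [0.7, -0.9, 0.0]
gripper_width: 0.3
gripper_force: 0.0
```

step_arm --plan '[0, 0, 0.1, 0, 0, -0.074, 0, 0, 0.1, 0, 0, -0.074, 0, 0, 0.1, 0, 0, -0.074, 0, 0, 0.1, 0, 0, -0.074, 0, 0, 0.1, 0, 0, -0.074]'

```text
time_s: 4.2
ee_pos: [665.1, 73.9, 197.7]
ee_rot: [-180.0, 0.0, 46.4]
force: [-0.1, -0.3, 0.1]
gripper_width: 0.5
gripper_force: 0.0
```

step_arm --plan '[0, 0, 0.1, 0, 0, -0.074, 0, 0, 0.1, 0, 0, -0.074, 0, 0, 0.1, 0, 0, -0.074, 0, 0, 0.1, 0, 0, -0.074, 0, 0, 0.1, 0, 0, -0.074]'

```text
time_s: 4.62
ee_pos: [665.1, 73.8, 192.8]
ee_rot: [-180.0, 0.0, 67.6]
force: [-0.1, 0.3, -0.9]
gripper_width: 0.6
gripper_force: 0.0
```

Run:
```python
from plan import *
np.set_printoptions(precision=1,suppress=True)
p=grab('wrist','w1.png');s=sensors.state();print(s['time_s'],s['ee_pos'],s['ee_rot'],s['qpos'],s['force'],p['position'],p['attitude'],p['fx'],p['cx'],p['cy'])
inv=lambda X:np.array([[np.cos(v[2]),np.sin(v[2])],[-np.sin(v[2]),np.cos(v[2])]])@(X[:2]-v[:2])
for k,z in dict(slide_back=55,pad_face=56,lever_mid=50,cam_axis=50,silencer=56,end_stop=56,cradle=0).items():
    for d in viewer.pinpoint(k,p)[:2]:print(k,d['location'],inv(at_z(p,d['location'],z,True)),round(d['score'],2))
```

```text
4.6667 [665.   73.8 192.5] [-180.     0.    67.8] [ 5.4 28.1 79.2 -0.  72.7 27.6] [-0.9 -0.3  0.1] [693.3 144.8 349.6] [164.2  -0.  -22.4] 309.70691628693146 319.9608833637115 197.08864246981832
slide_back [154.9, 227.6] [-107.5    3.3] 0.66
pad_face [212.2, 167.8] [-4.1  0.3] 0.74
lever_mid [319.8, 216.3] [  41.1 -110.9] 0.95
cam_axis [256.7, 216.8] [ -8.3 -67.7] 0.72
silencer [350.2, 40.5] [178.7   0.1] 0.57
end_stop [362.2, 32.9] [192.6  -1.4] 0.57
cradle [232.0, 159.6] [-0.8 -3.6] 0.69
```

View pics/w1.png

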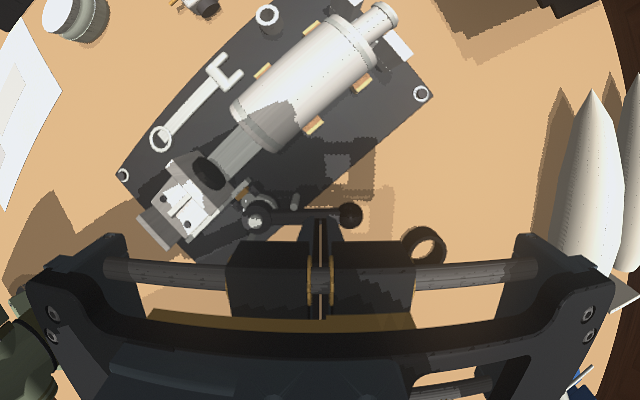

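Run:
```python
from plan import *
v[:2]=list(cw(-2,-1.5)); json.dump(v,open('v.json','w'))
a=lev(.03,33)
w=[(a[0],a[1],110,a[2],3),(a[0],a[1],50,a[2],4)]
b=lev(.03,24); w+=[(b[0],b[1],50,b[2],3)]
plan(w)
```

```text
[0.13,-0.01,2.77,0,0,-0.002,0.13,-0.01,2.77,0,0,-0.002,0.13,-0.01,2.77,0,0,-0.002,-0,0,1.5,0,0,-0,-0,0,1.5,0,0,-0.0]
[-0,0,1.5,0,0,-0,-0,0,1.5,0,0,-0,-0.3,-0,-0,0,0,-0,-0.3,-0,-0,0,0,-0,-0.3,-0,-0,0,0,-0.0]
```

step_arm --plan '[0.13, 0, 2.77, 0, 0, 0, 0.13, 0, 2.77, 0, 0, 0, 0.13, 0, 2.77, 0, 0, 0, 0, 0, 1.5, 0, 0, 0, 0, 0, 1.5, 0, 0, 0]'

```text
time_s: 5.43
ee_pos: [665.9, 77.4, 78.1]
ee_rot: [-179.9, 0.1, 67.4]
force: [-0.1, 0.1, 0.5]
gripper_width: 0.3
gripper_force: 0.0
```

step_arm --plan '[0, 0, 1.5, 0, 0, 0, 0, 0, 1.4, 0, 0, 0, -0.3, 0, 0, 0, 0, 0, -0.3, 0, 0, 0, 0, 0, 0, 0, 0, 0]'

```text
invalid input at $.plan: expected a multiple of 6 numbers
```

Run:
```python
from plan import *
print(sensors.state())
w=[]
for j in np.arange(.09,1.66,.06): b=lev(j,22); w+=[(b[0],b[1],50,b[2],1)]
plan(w)
```

```text
{'time_s': 5.4333, 'qpos': array([ 5.65170431e+00,  3.33573966e+01,  8.73847167e+01, -7.81928941e-03,
        5.93656493e+01,  2.82568461e+01]), 'qvel': array([-9.03432062e-03,  9.09342971e+00,  1.00507751e+01,  1.13129912e-01,
       -2.07184875e+01,  7.04044787e-02]), 'effort': array([ 6.06801454e-02, -5.23485374e+01, -2.04502541e+01,  7.57960905e-02,
        3.46136838e-01, -7.94432362e-04]), 'ee_pos': array([665.93497949,  77.4204931 ,  78.12493566]), 'ee_rot': array([-1.79908260e+02,  5.69372366e-02,  6.73988945e+01]), 'force': array([-0.05998891,  0.0891526 ,  0.50771613]), 'torque': array([-0.10509422, -0.07046122, -0.0141465 ]), 'gripper_force': 0.0, 'gripper_width': 0.3248962655267421}
[-1.47,0.16,2.81,0,0,0.054,-0.39,0.12,-0,0,0,0.06,-0.39,0.12,-0,0,0,0.06,-0.39,0.12,-0,0,0,0.06,-0.39,0.12,-0,0,0,0.06]
[-0.39,0.12,-0,0,0,0.06,-0.39,0.12,-0,0,0,0.06,-0.39,0.12,-0,0,0,0.06,-0.39,0.12,-0,0,0,0.06,-0.39,0.12,-0,0,0,0.06]
[-0.39,0.12,-0,0,0,0.06,-0.39,0.12,-0,0,0,0.06,-0.39,0.12,-0,0,0,0.06,-0.39,0.12,-0,0,0,0.06,-0.39,0.12,-0,0,0,0.06]
[-0.39,0.12,-0,0,0,0.06,-0.39,0.12,-0,0,0,0.06,-0.39,0.12,-0,0,0,0.06,-0.39,0.12,-0,0,0,0.06,-0.39,0.12,-0,0,0,0.06]
[-0.39,0.12,-0,0,0,0.06,-0.39,0.12,-0,0,0,0.06,-0.39,0.12,-0,0,0,0.06,-0.39,0.12,-0,0,0,0.06,-0.39,0.12,-0,0,0,0.06]
[-0.39,0.12,-0,0,0,0.06,-0.39,0.12,-0,0,0,0.06]
```

step_arm --plan '[0, 0, 1.5, 0, 0, 0, 0, 0, 1.2, 0, 0, 0, -0.3, 0, 0, 0, 0, 0, -0.3, 0, 0, 0, 0, 0, -0.3, 0, 0, 0, 0, 0]'

```text
time_s: 5.85
ee_pos: [663.8, 69.9, 53.5]
ee_rot: [179.9, -0.2, 67.4]
force: [1.4, 7.0, -5.0]
gripper_width: 0.4
gripper_force: 3.3
```

step_arm --plan '[-0.39, 0.12, 0, 0, 0, 0.06, -0.39, 0.12, 0, 0, 0, 0.06, -0.39, 0.12, 0, 0, 0, 0.06, -0.39, 0.12, 0, 0, 0, 0.06, -0.39, 0.12, 0, 0, 0, 0.06]'

```text
time_s: 6.27
ee_pos: [660.5, 49.8, 54.3]
ee_rot: [179.8, -0.3, 50.0]
force: [1.7, 2.7, -3.0]
gripper_width: 0.1
gripper_force: 1.8
```

step_arm --plan '[-0.39, 0.12, 0.1, 0, 0, 0.06, -0.39, 0.12, 0.1, 0, 0, 0.06, -0.39, 0.12, 0, 0, 0, 0.06, -0.39, 0.12, 0, 0, 0, 0.06, -0.39, 0.12, 0, 0, 0, 0.06]'

```text
time_s: 6.68
ee_pos: [651.8, 31.5, 53.3]
ee_rot: [179.8, -0.4, 32.9]
force: [3.0, 1.1, 0.3]
gripper_width: 0.3
gripper_force: 1.9
```

step_arm --plan '[-0.39, 0.12, 0, 0, 0, 0.06, -0.39, 0.12, 0, 0, 0, 0.06, -0.39, 0.12, 0, 0, 0, 0.06, -0.39, 0.12, 0, 0, 0, 0.06, -0.39, 0.12, 0, 0, 0, 0.06]'

```text
time_s: 7.1
ee_pos: [637.5, 16.6, 53.4]
ee_rot: [179.8, -0.5, 15.7]
force: [5.3, -1.6, -0.2]
gripper_width: 0.6
gripper_force: 2.0
```

```bash
cat > st.py <<'E'
from plan import *
s=sensors.state();np.set_printoptions(precision=2,suppress=True)
inv=lambda X:np.array([[np.cos(v[2]),np.sin(v[2])],[-np.sin(v[2]),np.cos(v[2])]])@(np.array(X)[:2]-v[:2])
c=inv(s['ee_pos']);d=c-[-5,-67];y=np.radians(s['ee_rot'][2]-Y0);t=np.array([np.cos(y),np.sin(y)])
print(s['time_s'],'cradle',c,s['ee_pos'],'rot',s['ee_rot'],'F',s['force'],'tool-joint',np.pi/2-.698-y,'off',d@t,'r',d@[t[1],-t[0]],'F tan',np.array(s['force'])[:2]@[np.cos(y+v[2]),np.sin(y+v[2])],'q',s['qpos'])
E
python3 st.py
```

```text
7.1 cradle [  18.08 -133.45] [637.52  16.6   53.41] rot [179.79  -0.51  15.71] F [ 5.3  -1.57 -0.23] tool-joint 0.9378725231072049 off 27.349722872228558 r 64.80796210070746 F tan 4.677134283322784 q [ 0.49 31.98 94.33 -0.09 53.14 74.84]
```

step_arm --plan '[-0.39, 0.12, 0, 0, 0, 0.06, -0.39, 0.12, 0, 0, 0, 0.06, -0.39, 0.12, 0, 0, 0, 0.06, -0.39, 0.12, 0, 0, 0, 0.06, -0.39, 0.12, 0, 0, 0, 0.06]'

```text
time_s: 7.52
ee_pos: [619.1, 7.3, 53.4]
ee_rot: [179.9, -0.5, -1.5]
force: [4.2, -2.4, -0.3]
gripper_width: 0.2
gripper_force: 2.0
```

step_arm --plan '[-0.39, 0.12, 0, 0, 0, 0.06, -0.39, 0.12, 0, 0, 0, 0.06, -0.39, 0.12, 0, 0, 0, 0.06, -0.39, 0.12, 0, 0, 0, 0.06, -0.39, 0.12, 0, 0, 0, 0.06]'

```text
time_s: 7.93
ee_pos: [598.5, 3.9, 53.3]
ee_rot: [-180.0, -0.5, -18.7]
force: [3.4, -3.4, 0.2]
gripper_width: 0.6
gripper_force: 2.0
```

```bash
python3 st.py
```

```text
7.9333 cradle [ -22.93 -132.45] [598.52   3.9   53.27] rot [-179.98   -0.48  -18.65] F [ 3.42 -3.38  0.2 ] tool-joint 1.5375430880999246 off 26.25934979049775 r 62.569527715317335 F tan 4.324965354349139 q [ -0.66  29.12  99.96  -0.17  50.46 108.1 ]
```

step_arm --plan '[-0.37, 0.08, 0, 0, 0, 0.06, -0.37, 0.08, 0, 0, 0, 0.06, -0.37, 0.08, 0, 0, 0, 0.05, -0.2, 0, 0, 0, 0, 0.03, 0, 0, 0, 0, 0, 0]'

```text
time_s: 8.35
ee_pos: [584.6, 7.0, 52.9]
ee_rot: [-179.9, -0.3, -30.0]
force: [2.2, -4.2, 1.2]
gripper_width: 0.5
gripper_force: 2.0
```

step_arm --plan '[-0.15, 0, 0, 0, 0, 0, -0.15, 0, 0, 0, 0, 0, 0, 0, 0, 0, 0, 0]'

```text
time_s: 8.6
ee_pos: [584.4, 7.5, 53.0]
ee_rot: [-179.9, -0.6, -29.8]
force: [5.5, -8.9, -0.1]
gripper_width: 0.5
gripper_force: 5.0
```

```bash
python3 st.py
```

```text
8.6 cradle [ -35.1  -124.39] [584.36   7.45  52.98] rot [-179.91   -0.64  -29.84] F [ 5.48 -8.92 -0.12] tool-joint 1.7327418739142955 off 23.848975227828223 r 60.256206635590004 F tan 9.19379307682431 q [ -0.27  28.05 102.07  -0.31  49.28 119.77]
```

step_arm --plan '[-0.2, 0, 0, 0, 0, 0, -0.2, 0, 0, 0, 0, 0, 0, 0, 0, 0, 0, 0]'

```text
time_s: 8.85
ee_pos: [584.2, 7.6, 53.3]
ee_rot: [-179.9, -1.1, -29.8]
force: [13.0, -15.2, -5.3]
gripper_width: 0.2
gripper_force: 9.4
```

```bash
python3 st.py
```

```text
8.85 cradle [ -35.18 -124.16] [584.21   7.64  53.28] rot [-179.85   -1.1   -29.75] F [ 13.04 -15.21  -5.25] tool-joint 1.7313169035526892 off 23.543931456755793 r 60.20024625867407 F tan 18.87040289232545 q [ -0.15  27.85 102.41  -0.56  48.72 119.97]
```

step_arm --plan '[1, 0, 0, 0, 0, 0, 1, 0, 0, 0, 0, 0, 0, 0, -2.5, 0, 0, 0, 0, 0, -2.5, 0, 0, 0, 0, 0, -2.5, 0, 0, 0]'

```text
time_s: 9.27
ee_pos: [593.5, 2.1, 126.5]
ee_rot: [180.0, 0.1, -30.0]
force: [0.3, 0.5, 0.4]
gripper_width: 0.5
gripper_force: 0.0
```

```bash
python3 - <<'E'
from plan import *
np.set_printoptions(precision=1,suppress=True)
p=grab('wrist','w2.png')
inv=lambda X:np.array([[np.cos(v[2]),np.sin(v[2])],[-np.sin(v[2]),np.cos(v[2])]])@(X[:2]-v[:2])
for k,z in dict(slide_back=55,pad_face=56,lever_mid=50,cam_axis=50,silencer=56,end_stop=56,cradle=0).items():
    for d in viewer.pinpoint(k,p)[:1]:print(k,d['location'],inv(at_z(p,d['location'],z,True)),round(d['score'],2))
plan([(-70,-60,130,-25,5),(-145,0,120,0,5),(-145,0,57,0,5)])
E
python3 st.py
```

```text
pad_face [207.3, 293.9] [-2.6 -4.6] 0.66
lever_mid [61.3, 171.3] [193.4   8.5] 0.32
cam_axis [248.1, 247.0] [ -4.6 -67.7] 0.6
silencer [485.5, 267.3] [-182.1 -190.2] 0.87
end_stop [57.9, 167.4] [195.2   3.2] 0.94
cradle [222.0, 269.9] [-4.2  1.3] 0.66
[-1.64,-0.32,-0.11,0,0,-0.085,-1.6,-0.45,-0.11,0,0,-0.085,-1.56,-0.59,-0.11,0,0,-0.085,-1.5,-0.72,-0.11,0,0,-0.085,-1.44,-0.84,-0.11,0,0,-0.085]
[-1.87,-0.45,0.2,0,0,-0.087,-1.82,-0.61,0.2,0,0,-0.087,-1.76,-0.77,0.2,0,0,-0.087,-1.69,-0.92,0.2,0,0,-0.087,-1.6,-1.06,0.2,0,0,-0.087]
[0,0,1.26,0,0,-0,0,0,1.26,0,0,-0,0,0,1.26,0,0,-0,0,0,1.26,0,0,-0,0,0,1.26,0,0,-0.0]
9.6667 cradle [ -28.73 -132.38] [593.02   2.03 124.52] rot [179.92   0.15 -29.97] F [ 0.05 -0.49  0.04] tool-joint 1.7350858527492474 off 34.20271469536281 r 60.56432031422589 F tan 0.28798589083402054 q [ -0.92  24.62  95.68   0.01  59.87 119.05]
```

View pics/w2.png

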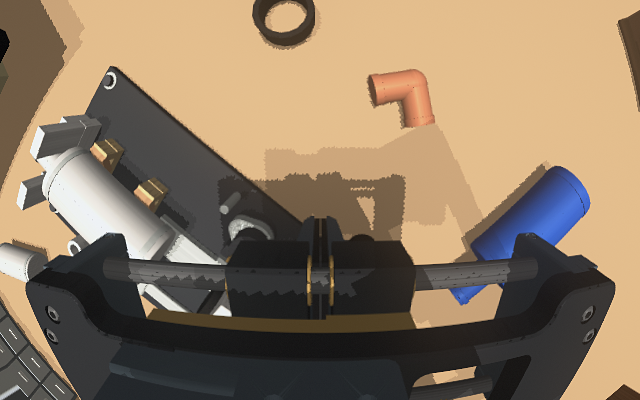

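step_arm --plan '[-1.64, -0.32, -0.1, 0, 0, -0.085, -1.6, -0.45, -0.1, 0, 0, -0.085, -1.56, -0.59, -0.1, 0, 0, -0.085, -1.5, -0.72, -0.1, 0, 0, -0.085, -1.44, -0.84, -0.1, 0, 0, -0.085]'

```text
time_s: 10.08
ee_pos: [529.8, 56.9, 129.8]
ee_rot: [180.0, 0.1, -5.4]
force: [-0.2, -0.3, 0.1]
gripper_width: 0.2
gripper_force: 0.0
```

step_arm --plan '[-1.87, -0.45, 0.2, 0, 0, -0.087, -1.82, -0.61, 0.2, 0, 0, -0.087, -1.76, -0.77, 0.2, 0, 0, -0.087, -1.69, -0.92, 0.2, 0, 0, -0.087, -1.6, -1.06, 0.2, 0, 0, -0.087]'

```text
time_s: 10.5
ee_pos: [438.7, 88.3, 120.0]
ee_rot: [-180.0, 0.1, 19.5]
force: [0.3, 0.1, 0.9]
gripper_width: 0.6
gripper_force: 0.0
```

```bash
python3 st.py
python3 - <<'E'
from plan import *
np.set_printoptions(precision=1,suppress=True)
p=grab('wrist','w3.png')
q=grab('top','t3.png')
cv2.imwrite('pics/t3c.png',cv2.resize(q['img'][110:260,170:370,::-1],(800,600),interpolation=2))
inv=lambda X:np.array([[np.cos(v[2]),np.sin(v[2])],[-np.sin(v[2]),np.cos(v[2])]])@(X[:2]-v[:2])
for k,z in dict(slide_back=55,pad_face=56,lever_mid=50,cam_axis=50,silencer=56,end_stop=56,cradle=0).items():
    for d in viewer.pinpoint(k,p)[:1]:print(k,d['location'],inv(at_z(p,d['location'],z,True)),round(d['score'],2))
plan([(-145,0,57,0,5)])
E
```

```text
10.5 cradle [-145.5     0.33] [438.75  88.33 119.96] rot [-179.97    0.11   19.54] F [0.26 0.15 0.88] tool-joint 0.8708864094022609 off -140.37442183452583 r -67.59546475874556 F tan 0.2984379960080001 q [  9.91  13.06 114.68   0.01  52.37  80.36]
slide_back [312.6, 153.7] [-99.9   6. ] 0.8
lever_mid [461.8, 103.1] [ -58.1 -108.9] 0.59
cam_axis [413.9, 32.5] [ -6.5 -69. ] 0.75
silencer [508.1, 260.2] [-192.5 -173.3] 0.75
cradle [321.7, 37.0] [-1.8 -0.7] 0.63
[-0.03,-0.02,1.28,0,0,-0.001,-0.03,-0.02,1.28,0,0,-0.001,-0.03,-0.02,1.28,0,0,-0.001,-0.03,-0.02,1.28,0,0,-0.001,-0.03,-0.02,1.28,0,0,-0.001]
```

View pics/w3.png

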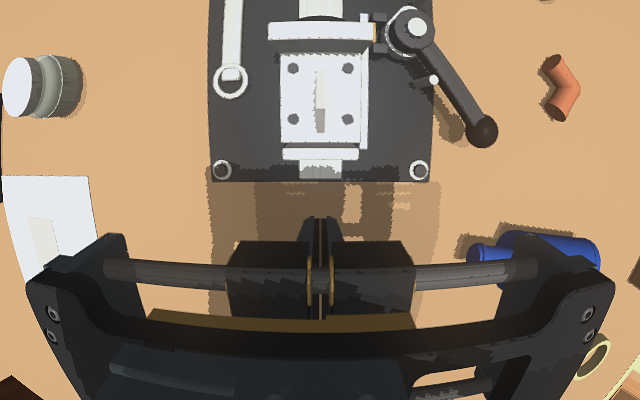

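step_arm --plan '[0, 0, 1.3, 0, 0, 0, 0, 0, 1.3, 0, 0, 0, 0, 0, 1.3, 0, 0, 0, 0, 0, 1.3, 0, 0, 0, 0, 0, 1.2, 0, 0, 0]'

```text
time_s: 11.37
ee_pos: [440.8, 87.9, 56.1]
ee_rot: [180.0, -0.0, 19.2]
force: [0.6, 0.4, -1.2]
gripper_width: 0.2
gripper_force: 0.0
```

step_arm --plan '[0.5, 0, 0, 0, 0, 0, 0.5, 0, 0, 0, 0, 0, 0.5, 0, 0, 0, 0, 0, 0.5, 0, 0, 0, 0, 0, 0.5, 0, 0, 0, 0, 0]'

```text
time_s: 11.78
ee_pos: [465.2, 96.7, 57.6]
ee_rot: [180.0, -0.1, 19.3]
force: [0.1, -0.3, 0.6]
gripper_width: 0.4
gripper_force: 0.0
```

step_arm --plan '[0.5, 0, 0, 0, 0, 0, 0.5, 0, 0, 0, 0, 0, 0.5, 0, 0, 0, 0, 0, 0.5, 0, 0, 0, 0, 0, 0.5, 0, 0, 0, 0, 0]'

```text
time_s: 12.2
ee_pos: [487.6, 104.8, 56.8]
ee_rot: [-180.0, 0.0, 19.3]
force: [-2.8, -0.2, 1.4]
gripper_width: 0.7
gripper_force: 1.3
```

step_arm --plan '[0.5, 0, 0, 0, 0, 0, 0.5, 0, 0, 0, 0, 0, 0.5, 0, 0, 0, 0, 0, 0.5, 0, 0, 0, 0, 0, 0.5, 0, 0, 0, 0, 0]'

```text
time_s: 12.62
ee_pos: [511.4, 113.1, 56.8]
ee_rot: [-180.0, 0.0, 19.3]
force: [-2.9, 0.0, 1.3]
gripper_width: 0.7
gripper_force: 1.3
```

```bash
python3 st.py
```

```text
12.6167 cradle [-68.74  -0.47] [511.41 113.12  56.76] rot [-179.99    0.01   19.3 ] F [-2.92  0.01  1.3 ] tool-joint 0.875219234127532 off -63.8965660959253 r -66.37948591300251 F tan -2.747700278210096 q [ 11.21  23.63 109.61   0.01  46.77  81.91]
```

step_arm --plan '[0.3, 0, 0, 0, 0, 0, 0.3, 0, 0, 0, 0, 0, 0.3, 0, 0, 0, 0, 0, 0.3, 0, 0, 0, 0, 0, 0.3, 0, 0, 0, 0, 0]'

```text
time_s: 13.03
ee_pos: [524.1, 117.5, 56.7]
ee_rot: [-180.0, 0.2, 19.3]
force: [-5.9, -1.9, 4.7]
gripper_width: 0.4
gripper_force: 3.0
```

step_arm --plan '[0.2, 0, 0, 0, 0, 0, 0.2, 0, 0, 0, 0, 0, 0, 0, 0, 0, 0, 0]'

```text
time_s: 13.28
ee_pos: [528.1, 119.0, 56.7]
ee_rot: [-180.0, 0.1, 19.3]
force: [-5.1, -0.3, 2.8]
gripper_width: 0.6
gripper_force: 2.3
```

step_arm --plan '[0.2, 0, 0, 0, 0, 0, 0.2, 0, 0, 0, 0, 0, 0, 0, 0, 0, 0, 0]'

```text
time_s: 13.53
ee_pos: [530.7, 119.9, 56.6]
ee_rot: [-180.0, 0.3, 19.3]
force: [-6.6, -2.4, 4.0]
gripper_width: 0.6
gripper_force: 3.7
```

```bash
python3 st.py
```

```text
13.5333 cradle [-48.28  -0.54] [530.72 119.86  56.61] rot [-179.99    0.29   19.31] F [-6.62 -2.39  4.04] tool-joint 0.8750389932973943 off -43.43309813284981 r -66.36490440118527 F tan -7.040673530153327 q [ 11.53  25.23 106.7   -0.04  48.36  82.25]
```

step_arm --plan '[0.2, 0, 0, 0, 0, 0, 0.2, 0, 0, 0, 0, 0, 0, 0, 0, 0, 0, 0]'

```text
time_s: 13.78
ee_pos: [530.6, 119.9, 56.6]
ee_rot: [-180.0, 0.8, 19.3]
force: [-15.1, -6.9, 12.5]
gripper_width: 0.0
gripper_force: 8.5
```

step_arm --plan '[0.2, 0, 0, 0, 0, 0, 0, 0, 0, 0, 0, 0]'

```text
time_s: 13.95
ee_pos: [530.6, 119.8, 56.5]
ee_rot: [-180.0, 1.0, 19.3]
force: [-19.9, -7.1, 16.9]
gripper_width: 0.3
gripper_force: 10.7
```

```bash
python3 st.py
```

```text
13.95 cradle [-48.42  -0.5 ] [530.58 119.85  56.46] rot [-179.97    1.04   19.34] F [-19.93  -7.11  16.88] tool-joint 0.87449268639701 off -43.53077307590302 r -66.42236463669529 F tan -21.16207665193664 q [ 11.58  25.53 106.17  -0.14  49.34  82.34]
```

step_arm --plan '[-1, 0, 0, 0, 0, 0, -1, 0, 0, 0, 0, 0, -1, 0, 0, 0, 0, 0, -1, 0, 0, 0, 0, 0, -0.5, 0, 0, 0, 0, 0]'

```text
time_s: 14.37
ee_pos: [494.8, 107.2, 56.8]
ee_rot: [180.0, 0.0, 19.3]
force: [-0.8, -0.9, 0.3]
gripper_width: 0.6
gripper_force: 0.0
```

```bash
python3 st.py
python3 - <<'E'
from plan import *
np.set_printoptions(precision=1,suppress=True)
p=grab('wrist','w4.png')
inv=lambda X:np.array([[np.cos(v[2]),np.sin(v[2])],[-np.sin(v[2]),np.cos(v[2])]])@(X[:2]-v[:2])
for k,z in dict(slide_back=55,pad_face=56,lever_mid=50,cam_axis=50,silencer=56,end_stop=56,cradle=0).items():
    for d in viewer.pinpoint(k,p)[:1]:print(k,d['location'],inv(at_z(p,d['location'],z,True)),round(d['score'],2))
a=lev(1.745,-36,66);b=lev(1.745,-26,66);print(a)
plan([(-88,-40,54,-25,5),(a[0],a[1],52,a[2],5),(b[0],b[1],52,b[2],2)])
E
```

```text
14.3667 cradle [-86.41  -0.53] [494.76 107.18  56.79] rot [179.99   0.02  19.29] F [-0.78 -0.91  0.32] tool-joint 0.8752898921819534 off -81.57914032256913 r -66.26937153393426 F tan -1.034879005720908 q [ 10.93  22.37 111.9   -0.01  45.75  81.64]
slide_back [313.6, 153.2] [-31.9   2.8] 0.76
lever_mid [494.8, 192.3] [ -54.1 -107.5] 0.71
cam_axis [440.4, 108.1] [ -6.3 -66.5] 0.82
cradle [315.3, 99.6] [-2.1  2.6] 0.78
[np.float64(-78.69243588372396), np.float64(-81.88035260076973), np.float64(-49.97358935046012)]
[-0.07,0.79,0.06,0,0,0.087,0,0.79,0.06,0,0,0.087,0.07,0.79,0.06,0,0,0.087,0.14,0.78,0.06,0,0,0.087,0.21,0.76,0.06,0,0,0.087]
[0.52,0.68,0.04,0,0,0.087,0.58,0.63,0.04,0,0,0.087,0.63,0.58,0.04,0,0,0.087,0.68,0.52,0.04,0,0,0.087,0.72,0.46,0.04,0,0,0.087]
[0.5,-0,0,0,0,-0,0.5,-0,0,0,0,-0.0]
```

View pics/w4.png

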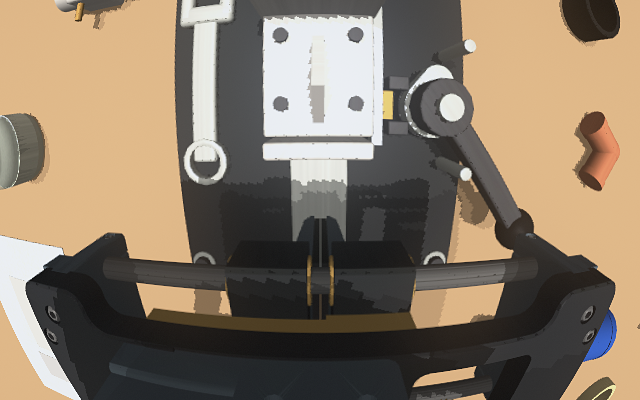

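step_arm --plan '[-0.07, 0.79, 0.06, 0, 0, 0.087, 0, 0.79, 0.06, 0, 0, 0.087, 0.07, 0.79, 0.06, 0, 0, 0.087, 0.14, 0.78, 0.06, 0, 0, 0.087, 0.21, 0.76, 0.06, 0, 0, 0.087]'

```text
time_s: 15.18
ee_pos: [506.2, 69.0, 53.7]
ee_rot: [180.0, -0.0, -5.9]
force: [-0.4, -0.0, -1.1]
gripper_width: 0.2
gripper_force: 0.0
```

step_arm --plan '[0.52, 0.68, 0.04, 0, 0, 0.087, 0.58, 0.63, 0.04, 0, 0, 0.087, 0.63, 0.58, 0.04, 0, 0, 0.087, 0.68, 0.52, 0.04, 0, 0, 0.087, 0.72, 0.46, 0.04, 0, 0, 0.087]'

```text
time_s: 15.6
ee_pos: [529.0, 32.6, 51.7]
ee_rot: [-180.0, -0.0, -30.8]
force: [0.2, -0.1, -0.4]
gripper_width: 0.4
gripper_force: 0.0
```

step_arm --plan '[0.5, 0, 0, 0, 0, 0, 0.5, 0, 0, 0, 0, 0, 0, 0, 0, 0, 0, 0]'

```text
time_s: 15.85
ee_pos: [538.2, 27.7, 51.9]
ee_rot: [-180.0, -0.1, -30.5]
force: [0.4, 1.0, 0.2]
gripper_width: 0.6
gripper_force: 0.0
```

```bash
python3 st.py
python3 - <<'E'
from plan import *
w=[]
for j in np.arange(1.68,1.3,-.06): b=lev(j,-23,66); w+=[(b[0],b[1],52,b[2],1)]
plan(w)
E
```

```text
15.85 cradle [-71.85 -89.97] [538.25  27.68  51.87] rot [-179.96   -0.07  -30.47] F [0.39 1.03 0.23] tool-joint 1.7437298486619563 off -25.492137700718562 r 65.9311330236916 F tan -0.18092942626981323 q [  1.72  25.06 107.95  -0.01  46.92 122.2 ]
[0.67,0.14,-0.01,0,0,-0.064,0.4,0.13,-0,0,0,-0.06,0.4,0.13,-0,0,0,-0.06,0.4,0.13,-0,0,0,-0.06,0.4,0.13,-0,0,0,-0.06]
[0.4,0.13,-0,0,0,-0.06,0.4,0.13,-0,0,0,-0.06]
```

step_arm --plan '[0.6, 0.13, 0, 0, 0, -0.06, 0.4, 0.13, 0, 0, 0, -0.06, 0.4, 0.13, 0, 0, 0, -0.06, 0.4, 0.13, 0, 0, 0, -0.06, 0.4, 0.13, 0, 0, 0, -0.06]'

```text
time_s: 16.27
ee_pos: [552.5, 13.4, 51.6]
ee_rot: [180.0, 0.2, -13.1]
force: [-3.1, 0.2, 3.5]
gripper_width: 0.4
gripper_force: 1.8
```

step_arm --plan '[0.4, 0.13, 0, 0, 0, -0.06, 0.4, 0.13, 0, 0, 0, -0.06, 0.4, 0.13, 0, 0, 0, -0.06, 0.4, 0.13, 0, 0, 0, -0.06, 0.4, 0.13, 0, 0, 0, -0.06]'

```text
time_s: 16.68
ee_pos: [571.4, 4.0, 51.4]
ee_rot: [180.0, 0.3, 4.1]
force: [-3.9, -2.6, 2.3]
gripper_width: 0.3
gripper_force: 1.9
```

```bash
python3 st.py
```

```text
16.6833 cradle [ -48.49 -123.28] [571.36   4.04  51.44] rot [179.97   0.29   4.12] F [-3.85 -2.6   2.26] tool-joint 1.1400698871164614 off -27.08719831617021 r 65.76593821164064 F tan -4.027291144440938 q [ -0.72  27.57 103.28  -0.07  49.44  85.21]
```

Lever following (about 4 N, as expected); continue.

step_arm --plan '[0.4, 0.13, 0, 0, 0, -0.06, 0.4, 0.13, 0, 0, 0, -0.06, 0.4, 0.13, 0, 0, 0, -0.06, 0.4, 0.13, 0, 0, 0, -0.06, 0.4, 0.13, 0, 0, 0, -0.06]'

```text
time_s: 17.1
ee_pos: [592.6, 0.9, 51.4]
ee_rot: [180.0, 0.3, 21.3]
force: [-3.0, -3.6, 0.3]
gripper_width: 0.5
gripper_force: 2.0
```

step_arm --plan '[0.4, 0.13, 0, 0, 0, -0.06, 0.4, 0.13, 0, 0, 0, -0.06, 0.4, 0.13, 0, 0, 0, -0.06, 0.4, 0.13, 0, 0, 0, -0.06, 0.4, 0.13, 0, 0, 0, -0.06]'

```text
time_s: 17.52
ee_pos: [613.9, 4.2, 51.4]
ee_rot: [180.0, 0.2, 38.5]
force: [-1.6, -3.7, 0.1]
gripper_width: 0.4
gripper_force: 2.0
```

```bash
python3 st.py
```

```text
17.5167 cradle [  -8.33 -137.27] [613.88   4.21  51.37] rot [179.99   0.21  38.51] F [-1.6  -3.72  0.11] tool-joint 0.5398131680451839 off -26.116784324748007 r 65.31720531118661 F tan -3.567628773802571 q [-0.61 30.63 97.35 -0.17 52.17 50.98]
```

step_arm --plan '[0.4, 0.13, 0, 0, 0, -0.06, 0.4, 0.13, 0, 0, 0, -0.06, 0.4, 0.13, 0, 0, 0, -0.06, 0.4, 0.13, 0, 0, 0, -0.06, 0.4, 0.13, 0, 0, 0, -0.06]'

```text
time_s: 17.93
ee_pos: [633.2, 13.6, 51.4]
ee_rot: [180.0, 0.2, 55.7]
force: [-0.1, -5.1, -1.0]
gripper_width: 0.3
gripper_force: 2.2
```

step_arm --plan '[0.4, 0.12, 0, 0, 0, -0.06, 0.4, 0.1, 0, 0, 0, -0.06, 0.4, 0.1, 0, 0, 0, -0.06, 0, 0, 0, 0, 0, 0]'

```text
time_s: 18.27
ee_pos: [642.9, 21.9, 51.4]
ee_rot: [179.9, 0.2, 66.0]
force: [0.5, -4.5, -0.8]
gripper_width: 0.8
gripper_force: 2.0
```

```bash
python3 st.py
```

```text
18.2667 cradle [  24.96 -130.24] [642.94  21.92  51.44] rot [179.91   0.17  65.97] F [ 0.5  -4.52 -0.78] tool-joint 0.06053683367709928 off -25.294286870415906 r 65.24193874634753 F tan -3.9246358609356427 q [ 1.02 32.75 93.15 -0.23 54.09 25.18]
```

step_arm --plan '[0.3, 0.05, 0, 0, 0, -0.04, 0.3, 0, 0, 0, 0, -0.02, 0, 0, 0, 0, 0, 0]'

```text
time_s: 18.52
ee_pos: [645.8, 26.1, 51.6]
ee_rot: [179.8, 0.3, 69.4]
force: [0.9, -8.6, -1.5]
gripper_width: 0.6
gripper_force: 4.0
```

step_arm --plan '[0.2, 0, 0, 0, 0, 0, 0.2, 0, 0, 0, 0, 0, 0, 0, 0, 0, 0, 0]'

```text
time_s: 18.77
ee_pos: [645.9, 26.3, 51.7]
ee_rot: [179.9, 0.6, 69.4]
force: [-1.2, -19.2, 1.2]
gripper_width: 0.3
gripper_force: 9.3
```

```bash
python3 st.py
```

```text
18.7667 cradle [  29.23 -127.11] [645.93  26.29  51.65] rot [179.89   0.65  69.44] F [ -1.24 -19.16   1.23] tool-joint 8.35301236341568e-05 off -24.04619449811292 r 64.85791418192811 F tan -18.377022349867932 q [ 1.63 33.05 92.53 -0.79 54.58 22.65]
```

step_arm --plan '[0.1, 0, 0, 0, 0, 0, 0, 0, 0, 0, 0, 0, -1, 0, 0, 0, 0, 0, -1.2, 0, 0, 0, 0, 0, -0.5, 0, -0.5, 0, 0, 0]'

```text
time_s: 19.18
ee_pos: [635.9, 7.2, 55.9]
ee_rot: [-179.8, 0.1, 69.2]
force: [-0.2, -0.4, -1.1]
gripper_width: 0.4
gripper_force: 0.0
```

step_arm --plan '[0, 0, -3, 0, 0, 0, 0, 0, -3, 0, 0, 0, 0, 0, -3, 0, 0, 0, 0, 0, -3, 0, 0, 0, -1, 0, -3, 0, 0, 0]'

```text
time_s: 19.6
ee_pos: [634.0, 0.5, 208.7]
ee_rot: [180.0, -0.1, 69.3]
force: [-0.7, -0.4, 0.6]
gripper_width: 0.4
gripper_force: 0.0
```

step_arm --plan '[-3, 0, 0, 0, 0, 0, -3, 0, 0, 0, 0, 0, -3, 0, 0, 0, 0, 0, -3, 0, 0, 0, -2, 0, 0, 0, 0, 0, 0, 0]'

```text
out of range
```

step_arm --plan '[-3, 0, 0, 0, 0, 0, -2, 0, 0, 0, 0, 0, 0, 0, 0, 0, 0, 0]'

```text
time_s: 19.85
ee_pos: [614.9, -50.5, 208.2]
ee_rot: [179.9, 0.1, 69.1]
force: [-1.0, 0.1, 0.3]
gripper_width: 0.4
gripper_force: 0.0
```

```bash
python3 st.py
python3 - <<'E'
from plan import *
np.set_printoptions(precision=1,suppress=True)
p=grab('wrist','w5.png');q=grab('top','t5.png')
cv2.imwrite('pics/t5c.png',cv2.resize(q['img'][110:260,170:370,::-1],(800,600),interpolation=2))
inv=lambda X:np.array([[np.cos(v[2]),np.sin(v[2])],[-np.sin(v[2]),np.cos(v[2])]])@(X[:2]-v[:2])
for k,z in dict(slide_back=55,pad_face=56,lever_mid=50,cam_axis=50,silencer=56,end_stop=56,cradle=0).items():
    for d in viewer.pinpoint(k,p)[:1]:print(k,d['location'],inv(at_z(p,d['location'],z,True)),round(d['score'],2))
E
```

```text
19.85 cradle [ -25.54 -189.17] [614.92 -50.45 208.22] rot [179.92   0.06  69.06] F [-1.03  0.15  0.31] tool-joint 0.006720378460204457 off -106.37233652254858 r 63.49200868427444 F tan -0.22852811054923572 q [-5.72 22.77 85.71 -0.08 71.46 15.25]
slide_back [193.4, 55.4] [-34.3   4.4] 0.73
lever_mid [322.6, 84.4] [  43.5 -111.1] 0.66
cam_axis [260.3, 86.0] [ -4.6 -70.5] 0.65
silencer [214.1, 273.8] [-190.9 -187.6] 0.85
end_stop [425.0, 140.4] [  89.1 -221.2] 0.28
cradle [235.3, 47.4] [-0.3 -3.6] 0.79
```

View pics/w5.png

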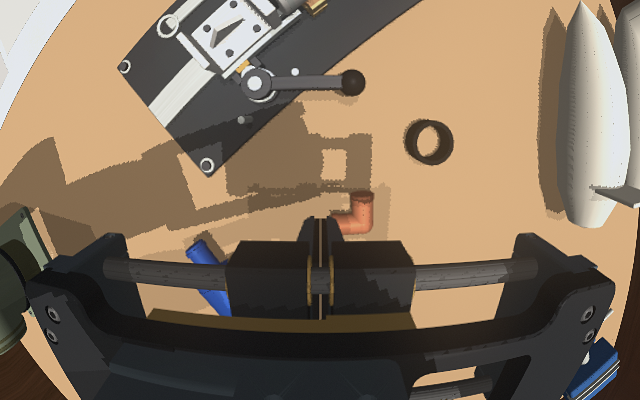

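View pics/t5c.png

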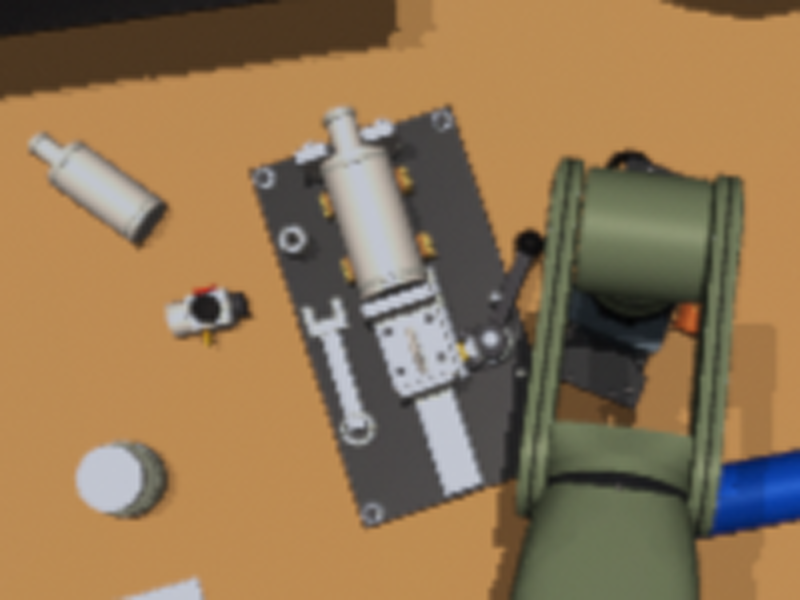

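The close-up shows the lever (row 80, hub at column 257 to knob at column 350) against its lock dowel. In the top view the pad is on the silencer at (400,290), with its shoulder at the end stop. Everything else lies where it was and the arm is clear.

```bash
python3 -c "
from workcell import env
print(env.job_done())"
```

```text
the job is handed in; nothing more can be done
None
```

The silencer is clamped against the end stop with the cam lever swung fully back to lock, nothing else was moved, the arm is clear, and I handed the job in at about 20 s; no verdict came back.

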